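Open the dust filter box

TASK

The dust filter box on the bench needs its filter looked at: with a fingertip, press the snap tab beside the cover all the way in, then push the released cover along its rails off its seat until the filter bay is fully open and the cover rests flat on the deck beside it. Only press and push: do not lift the cover, and leave the other things on the bench where they are.

Things in the scene. Friction and masses are not known exactly. Their poses are not given: they have to be found in the camera images.
- filter_box: Grey dust filter box, fixed to the bench, 136 (x) by 285 (y, -150 to +135) by 84.5 mm high; black hose stub out of its -y end (50 mm long, r 26). Origin on the bench under it; y runs along the box (robot's left at yaw 0; yaw within 0.45 rad). In its frame: filter bay with white pleats at y -120 to -20 under the black cover; empty deck at y +22 to +120.
- deck (a point): Middle of the empty deck's top, box frame (0, 70, 70) mm. Runners 2.5 mm above the deck carry the cover between side walls 114 mm apart, 84.5 mm high. Lips over the seat (y -150 to -12, 102 mm apart, top at 84.5 mm) keep the cover down. A stop 84.5 mm high at box y +120.5 ends the slide; a low one (77 mm high) stands behind the cover at y -150 to -132.5.
- cover: Black sliding cover, loose, about 0.25 kg: flange 110 (x) by 120 (y) by 6 mm thick, on it a raised crown 94 by 88 mm, top 20 mm above the underside; the 30 mm at its -y side is bare flange. Origin: centre of the underside, axes as the box. Box frame: on its seat at y -70, z 72.5 mm; slides to +y only, to y +60 at the stop. Bay open after 110 mm. Takes a few N; the tab blocks it until pressed.
- push_face (a point): Middle of the cover crown's upright step that faces -y: the face to push towards +y. 94 mm wide (x), from 7 mm below this point (bare flange, 30 mm deep, room for a fingertip) to 7 mm above (crown top).
- tab_top (a point): Centre of the top of the snap tab: bare metal block 32 (x) by 28 mm (y), three small ribs on top, in the middle of the deck's width, 2 mm beyond the cover's +y edge. It stands 8 mm proud of the deck (top 78 mm above the bench) and goes straight down when pressed.
- tab (a joint): Travel of the snap tab in m: 0 = out, blocks the cover; 0.008 = fully in, flush with the deck, at its stop. It frees the cover from about 0.006, needs about 5 N all the way, and stays where it is pushed (no spring back).
- jar: Glass screw jar, bystander, diameter 68 mm, 100 mm high, origin under its centre. Beside the far side of the box.
- glue: White glue bottle, bystander, diameter 56 mm, 150 mm high, origin under its centre. Beside the far side of the box.
- offcut: Wood offcut, bystander, 50 by 90 by 35 mm high, origin under its centre. Beyond the +y end of the box.
There are look-alikes about, which are no part of the job. Of the things shaped like the cover, the black one is meant.

How it is judged (in metres and radians):
On the way, in this order (a step that is already met when the one before it is completed fails the run):
1. the snap tab is pressed in while the cover is still on its seat (value of joint tab above 0.006 m and y of cover in the frame of filter_box below -0.055 m), for 0.2 s.
2. the cover is pushed off its seat along the rails (y of cover in the frame of filter_box above 0.035 m), for 0.2 s.
At the end, for the whole second after the job is handed in: The cover has slid at least 108 mm from its seat (bay open), lies flat on the runners over the deck (within 4 mm of height, 0.06 rad of level) and is at rest (y of cover in the frame of filter_box between 0.038 and 0.066 m and z of cover in the frame of filter_box between 0.069 and 0.077 m and angle between cover's own z axis and vertical below 0.06 rad and linear speed of cover below 0.01 m/s); the robot touches nothing.
It fails at once if the cover is lifted or tipped (z of cover in the frame of filter_box above 0.082 m or angle between cover's own z axis and vertical above 0.15 rad).
It fails at once if the screw jar is moved more than 25 mm (distance of jar from where it was at the start of the episode above 0.025 m).
It fails at once if the glue bottle is moved more than 25 mm (distance of glue from where it was at the start of the episode above 0.025 m).
It fails at once if the wood offcut is moved more than 25 mm (distance of offcut from where it was at the start of the episode above 0.025 m).
It also fails if it takes over 48 s, if anything falls off the work surface, if the arm or the gripper's body presses on something with over 40 N, if the wrist force passes 120 N, or if a joint passes its speed limit or range.

ROBOT

A 6-joint arm with a two-finger parallel gripper is mounted at the origin on the work surface. World frame = base frame: x ahead of the robot, y to its left, z up, the work surface at z = 0. Lengths are in mm, angles in rad, forces in N, time in s.
With the tool pointing down it reaches from about 300 to 950 mm from the base axis. Payload 3.1 kg.
Tool frame: the origin (TCP) lies where the fingers leave the gripper's body, on its centre line; the fingertips stand 73 mm ahead of it and the grasp point (between the pads) lies 54 mm ahead of it (arm.grasp_offset is the distance from the TCP to the grasp point, in mm); x points along the fingers, z is the direction in which the jaws open and shut, and the axes are right-handed (so a half turn about x gives the same grasp; the last joint's range is limited). The gripper opens to 85 mm and grips with 20 to 120 N. Pads are 22 mm wide; open, the fingers measure 114 mm over their backs; the gripper's body (76 mm by 85 mm) begins 54 mm behind the grasp point. The pads swing forward as they close: fully open they stand 13 mm farther back than shut.
Start: joints at [1.108, 0.308, 1.634, -0, 1.2, -0.07], TCP at [239.261, 577.397, 303.872] pointing down, gripper open.
Joint ranges: [-3.06, 3.06], [-0.79, 1.96], [0.05, 2.63], [-1.19, 4.34], [0.05, 2.64], [-2.94, 2.94]. Speed limits (rad/s): [2.79, 2.79, 3.14, 3.14, 3.14, 3.14].

INTERFACE

Orientations are given as [roll, pitch, yaw] about the fixed x, y, z axes, in that order (R = Rz(yaw) Ry(pitch) Rx(roll)).
In Python, from rig import arm gives the robot as it stands.
- The arm moves only by the tool move_arm, never from a script. Its argument "series" is a list of rows, each a list of 7 numbers: the shift along the tool's x, y, z in mm, then the turn, a rotation vector about the tool's x, y, z in degrees, then the gripper command: -1 is fully open, 1 is shut, values between are in proportion. In form: [[x, y, z, wx, wy, wz, grip], ...]. A call has 1 to 20 rows; each row shifts and turns the commanded pose from where the row before left it, along the tool's axes as they then stand; what a row does not reach is not made up. A row lasts 1/8 s, in which the tool goes at most 62.5 mm and 10.7 degrees, less where a joint would pass 70% of its speed; a pose out of reach is approached as far as the arm can. A call with a gripper value outside its range is refused whole. The fingers move at their own pace and stop on an object; the grip force is fixed at half the most. Time passes only in rows, so rows that do not move let the fingers close. It gives the time, the measured TCP pose, the force and the opening at its end, in the units of the state.
- arm.observe(): the state, without advancing time (a new reading comes with each control period).
- arm.snapshot(name): name is "side" or "top" or "wrist"; returns a dict with "pixels" (400x640x3 uint8, red, green, blue), "vfov" (degrees; the focal length in pixels is half the picture's height over the tangent of half this angle, whatever the lens; pixels are square), "cx", "cy" (the principal point, pixels), "position" and "orientation" of the camera in the world. Camera axes: x right, y down, z forward; pixel columns grow to the right and rows downward; lengths in mm; the calibration is good to about 2 mm. A picture is of the moment at which its call begins. There is no depth.
- arm.job_done(): hands the job in, once; it reports no verdict.
The state is a dict: "t": time; "qpos": joint angles; "joint_velocities": joint speeds; "joint_torque": joint torques, N m; "position": TCP position; "tcp_rot": TCP orientation; "wrist_force": force on the tool from outside, world axes, zero at the start; "ft_torque": the same for the moment, N m; "width": opening from 0.0 (shut) to 1.0 (fully open).
Only numpy, scipy, OpenCV 4.12 (cv2) and the standard library are available. Lean on these libraries where they do the work, as an engineer would, in place of code of your own. Each camera call takes 0.05 s, during which the arm holds its last target.

## Working session

There is one attempt and no reset: what is moved stays moved. The work goes in short steps, Python scripts to look and compute and a tool call to move; the robot and the scene stay as the last step left them, time stands still between calls to the robot, and variables do not carry over. Pictures are saved under pics/ and viewed, and the job is handed in when it is done.

Besides the shell and the picture viewer there is one more tool, called after ">>>" as name([rows], argument=value, ...), one row to a line, values as JSON. move_arm: Moves the arm, as the interface text tells. Its arguments: {"type":"object","properties":{"series":{"type":"array","items":{"type":"array","items":{"type":"number"}}}},"required":["series"]}

```bash
mkdir -p pics; ls
python3 - <<'E'
from rig import arm
import cv2
print(arm.observe())
for n in ["side","top","wrist"]:
    s=arm.snapshot(n)
    cv2.imwrite(f"pics/{n}0.png",cv2.cvtColor(s["pixels"],cv2.COLOR_RGB2BGR))
    print(n,{k:v for k,v in s.items() if k!="pixels"})
E
```

```text
pics
{'t': 0.0, 'qpos': array([ 1.10830757e+00,  3.09013934e-01,  1.63518894e+00, -7.19995043e-06,
        1.19967103e+00, -6.97193846e-02]), 'joint_velocities': array([-6.16257396e-04,  9.70726502e-04, -1.08040930e-04, -1.39919194e-03,
        9.69407566e-05,  1.79811701e-03]), 'joint_torque': array([ 5.37255437e-04, -4.15260780e+01, -2.76662225e+01,  4.53039377e-06,
        1.03098169e-02, -5.31319756e-06]), 'position': array([238.96551019, 576.8101743 , 302.64017196]), 'tcp_rot': array([ 3.07481192,  1.56851507, -2.03034381]), 'wrist_force': array([ 1.33371702, -1.29333265, -0.61550373]), 'ft_torque': array([ 0.00065773,  0.01848263, -0.01129736]), 'width': 1.002325502823234}
side {'vfov': 56.327758767287854, 'cx': 324.362196971082, 'cy': 196.83361686234684, 'position': array([ 179.95099498, -510.33975939,  564.91381258]), 'orientation': array([-2.26244988, -0.01190597, -0.61815364])}
top {'vfov': 51.73626720561041, 'cx': 318.86638207351655, 'cy': 201.58072919109165, 'position': array([ 436.97758488,  -48.5747466 , 1068.29071783]), 'orientation': array([-3.07349443,  0.00860962, -1.59612744])}
wrist {'vfov': 66.24073960014704, 'cx': 322.8448138171536, 'cy': 196.1898670975895, 'position': array([179.04535264, 600.43451437, 372.8767499 ]), 'orientation': array([2.87949639e+00, 2.14271465e-03, 1.17768394e+00])}
```

View pics/top0.png

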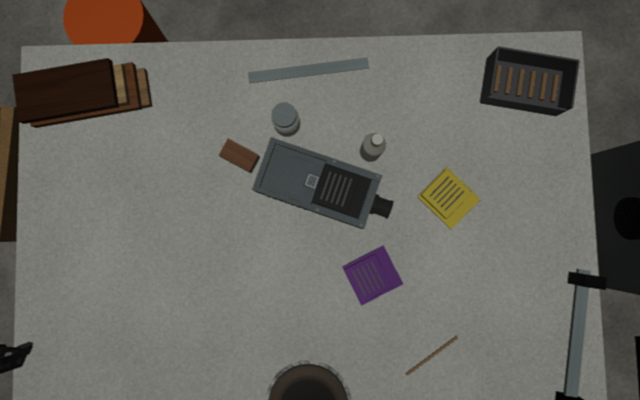

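View pics/side0.png

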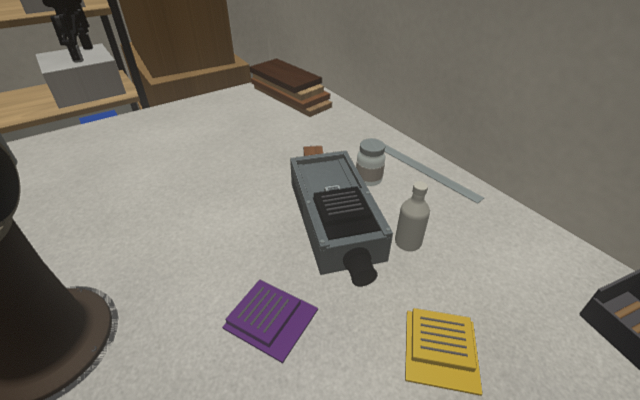

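The top view shows the box from (265,140) to (380,225), with the hose at (383,207). The tab is at (312,181) and the black cover at (341,192). Next I enlarge both views.

Run:
```python
import cv2
a=cv2.imread("pics/top0.png")[125:240,235:405]
a=cv2.convertScaleAbs(cv2.resize(a,None,fx=4.7,fy=4.7,interpolation=cv2.INTER_CUBIC),alpha=1.8)
cv2.imwrite("pics/topz.png",a)
a=cv2.imread("pics/side0.png")[135:295,270:440]
a=cv2.convertScaleAbs(cv2.resize(a,None,fx=3.7,fy=3.7,interpolation=cv2.INTER_CUBIC),alpha=1.8)
cv2.imwrite("pics/sidez.png",a)
```

```text
(no output)
```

View pics/topz.png

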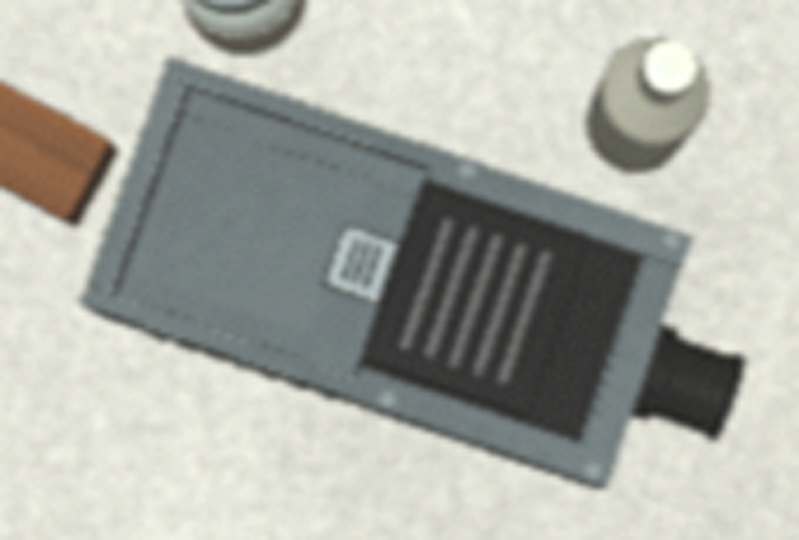

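View pics/sidez.png

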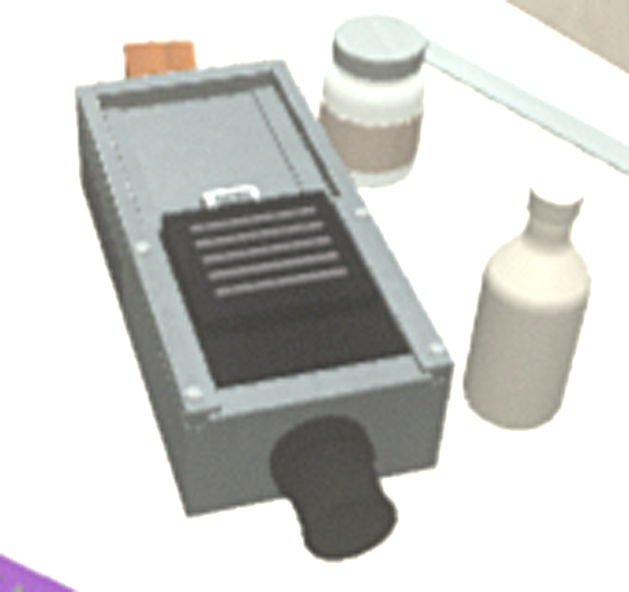

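View pics/wrist0.png

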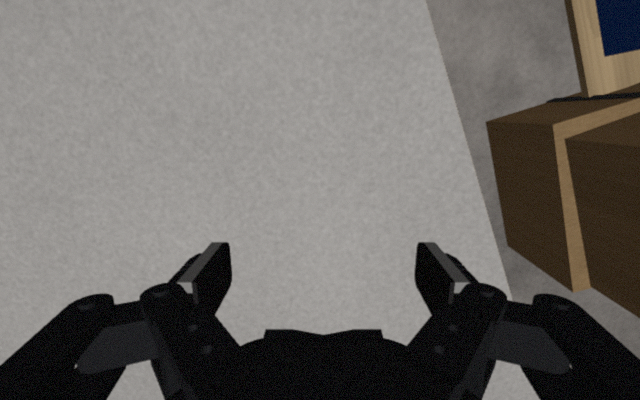

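```bash
cat > h.py <<'E'
import numpy as np, cv2
from scipy.spatial.transform import Rotation as R
def cam(s):
    f=200/np.tan(np.radians(s["vfov"])/2)
    return f,s["cx"],s["cy"],np.array(s["position"]),R.from_euler("xyz",s["orientation"]).as_matrix()
def ray(c,px,z):
    f,cx,cy,p,M=c; px=np.atleast_2d(px).astype(float)
    d=np.c_[(px[:,0]-cx)/f,(px[:,1]-cy)/f,np.ones(len(px))]@M.T
    return p+d*((z-p[2])/d[:,2])[:,None]
def proj(c,P):
    f,cx,cy,p,M=c; q=(np.atleast_2d(P)-p)@M
    return np.c_[cx+f*q[:,0]/q[:,2],cy+f*q[:,1]/q[:,2]]
def fit(L,W):  # rigid 2d
    L=np.array(L,float);Lm=L.mean(0);Wm=W.mean(0);A=L-Lm;B=W-Wm
    th=np.arctan2((A[:,0]*B[:,1]-A[:,1]*B[:,0]).sum(),(A*B).sum())
    r=np.array([[np.cos(th),-np.sin(th)],[np.sin(th),np.cos(th)]])
    return th,Wm-r@Lm,r,np.linalg.norm(A@r.T-B,axis=1)
E
python3 - <<'E'
from h import *
from rig import arm
ct=cam(arm.snapshot("top"));cs=cam(arm.snapshot("side"))
L=[(68,135),(68,-150),(-68,-150),(-68,135)]
t=np.array([(172,60),(690,235),(607,485),(88,300)])/4.7+[235,125]
s=np.array([(280,62),(452,367),(78,90)])/3.7+[270,135]
W=ray(ct,t,84.5)[:,:2]; print(W.round(1)); print("top",fit(L,W))
W2=ray(cs,s,84.5)[:,:2]; print("side",W2.round(1),fit([L[0],L[1],L[3]],W2))
tab=(np.array([(361,265)])/4.7+[235,125]); tw=ray(ct,tab,78); print("tab",tw)
th,o,r,_=fit(L,W); print("tab box",r.T@(tw[0,:2]-o))
c=np.array([(427,180),(640,258),(580,440),(362,368)])/4.7+[235,125]
print("cover",(ray(ct,c,82)[:,:2]-o)@r)
E
```

```text
[[ 661.9   68.6]
 [ 564.2 -194.3]
 [ 438.1 -147.9]
 [ 539.   113.7]]
top (np.float64(-0.3601686047451899), array([553.43517917, -32.96856248]), array([[ 0.93583742,  0.35243202],
       [-0.35243202,  0.93583742]]), array([2.88207713, 2.98516906, 1.90454448, 4.01229106]))
side [[ 659.1   66.7]
 [ 560.3 -196.5]
 [ 536.1  112.2]] (np.float64(-0.3626764744815527), array([549.80646549, -35.21976719]), array([[ 0.93495062,  0.35477787],
       [-0.35477787,  0.93495062]]), array([2.18001877, 3.12667922, 3.5440335 ]))
tab [[554.03245376 -25.96079249  78.        ]]
tab box [-1.91081066  6.76863204]
cover [[  50.18974341  -11.02413431]
 [  47.82138915 -127.08372597]
 [ -50.27811888 -128.12204764]
 [ -52.0180754   -11.38010149]]
```

The two views agree to about 4 mm: origin ≈ (551.6, -34), yaw ≈ -0.361. I'll keep the gripper shut, with the jaw axis along box x and the 22 mm pad width along box y.

```bash
cat >> h.py <<'E'
TH=-0.361; O=np.array([551.6,-34.0])
def box2w(x,y,z): 
    c,s=np.cos(TH),np.sin(TH); return np.array([O[0]+c*x-s*y,O[1]+s*x+c*y,z])
def plan(arm,tip,sign=1,h=73):
    o=arm.observe(); M=R.from_euler("xyz",o["tcp_rot"]).as_matrix()
    by=np.array([-np.sin(TH),np.cos(TH),0])*sign; x=np.array([0,0,-1.])
    T=np.c_[x,by,np.cross(x,by)]
    rv=np.degrees(R.from_matrix(M.T@T).as_rotvec())
    tgt=np.array(tip)+[0,0,h]
    d=tgt-o["position"]
    print("t",o["t"],"pos",o["position"].round(1),"q",o["qpos"].round(2),"F",o["wrist_force"].round(1),"w",round(o["width"],2))
    print(" axes y",M[:,1].round(3),"tgt",tgt.round(1),"shift in current axes",(M.T@d).round(1),"in target axes",(T.T@d).round(1),"rotvec",rv.round(2))
E
python3 - <<'E'
from h import *
from rig import arm
for s in (1,-1): plan(arm,box2w(0,8,140),s)
E
```

```text
t 0.25 pos [239.1 577.1 303.2] q [ 1.11  0.31  1.63  0.    1.2  -0.07] F [-0.4  0.5  0.4] w 1.0
 axes y [-0.924  0.383  0.   ] tgt [554.4 -26.5 213. ] shift in current axes [  90.7 -522.4 -436.9] in target axes [  90.2 -453.4  508.2] rotvec [ 8.818e+01 -6.000e-02  5.000e-02]
t 0.25 pos [239.1 577.1 303.2] q [ 1.11  0.31  1.63  0.    1.2  -0.07] F [-0.4  0.5  0.4] w 1.0
 axes y [-0.924  0.383  0.   ] tgt [554.4 -26.5 213. ] shift in current axes [  90.7 -522.4 -436.9] in target axes [  90.2  453.4 -508.2] rotvec [-9.182e+01 -5.000e-02 -6.000e-02]
```

>>> move_arm([
  [0,-30,-25,0,0,0,1],
  [0,-33,-28,0,0,0,1],
  [0,-33,-28,0,0,0,1],
  [0,-33,-28,0,0,0,1],
  [0,-33,-28,0,0,0,1],
  [0,-33,-28,0,0,0,1],
  [0,-33,-28,0,0,0,1],
  [0,-33,-28,0,0,0,1],
  [0,-33,-28,0,0,0,1],
  [0,-33,-28,0,0,0,1],
  [0,-33,-28,0,0,0,1],
  [0,-33,-28,0,0,0,1],
  [0,-33,-28,0,0,0,1],
  [0,-33,-28,0,0,0,1],
  [0,-33,-26,0,0,0,1],
  [0,-30,-22,0,0,0,1],
])

```text
t: 2.25
position: [554.8, -27.6, 303.9]
tcp_rot: [-1.289, 1.571, -0.112]
wrist_force: [1.1, 0.1, -0.2]
width: 0.003
```

>>> move_arm([
  [0,0,0,9.8,0,0,1],
  [0,0,0,9.8,0,0,1],
  [0,0,0,9.8,0,0,1],
  [0,0,0,9.8,0,0,1],
  [0,0,0,9.8,0,0,1],
  [0,0,0,9.8,0,0,1],
  [0,0,0,9.8,0,0,1],
  [0,0,0,9.8,0,0,1],
  [0,0,0,9.8,0,0,1],
  [0,0,0,0,0,0,1],
])

```text
t: 3.5
position: [554.1, -26.1, 303.8]
tcp_rot: [-2.921, 1.571, 3.003]
wrist_force: [-0.2, -0.3, -0.4]
width: 0.001
```

Run:
```python
from h import *
from rig import arm
s=arm.snapshot("wrist"); cv2.imwrite("pics/w1.png",cv2.cvtColor(s["pixels"],cv2.COLOR_RGB2BGR))
c=cam(s)
for n,p in dict(tab=box2w(0,6,78),pushL=box2w(-47,-100,85.5),pushR=box2w(47,-100,85.5),cA=box2w(68,135,84.5),cB=box2w(-68,135,84.5),cC=box2w(68,-150,84.5),cD=box2w(-68,-150,84.5)).items(): print(n,proj(c,p).round(0))
plan(arm,box2w(0,8,140))
```

```text
tab [[322. 183.]]
pushL [[278. 283.]]
pushR [[367. 283.]]
cA [[402.  38.]]
cB [[243.  38.]]
cC [[384. 323.]]
cD [[260. 323.]]
t 3.55 pos [554.2 -26.1 303.8] q [-0.13  0.17  1.8  -0.    1.17  0.23] F [-0.1 -0.1 -0. ] w 0.0
 axes y [ 0.351  0.936 -0.   ] tgt [554.4 -26.5 213. ] shift in current axes [90.8 -0.3  0.4] in target axes [90.8 -0.3  0.4] rotvec [ 0.15 -0.01  0.  ]
```

View pics/w1.png

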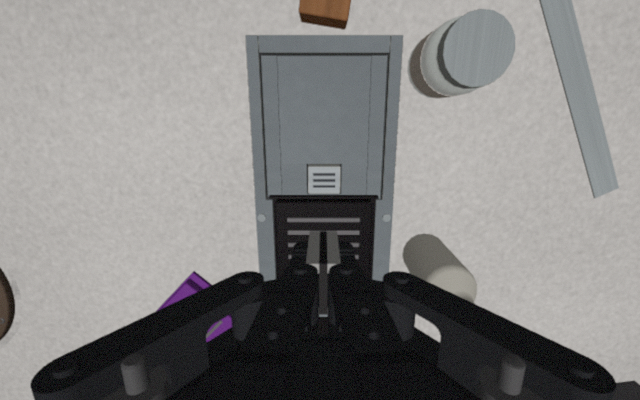

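The wrist view shows the tab at (324,180), the box's far corners at (248,36) and (403,35), and the shut fingers at (323,250). The yaw is well aligned. I'll refine the tab position from this view.

Run:
```python
from h import *
from rig import arm
im=cv2.imread("pics/w1.png"); z=cv2.resize(im[20:280,230:430],None,fx=3,fy=2.2*3/3,interpolation=cv2.INTER_CUBIC) if 0 else cv2.resize(im[20:280,220:430],None,fx=2.3,fy=2.3,interpolation=cv2.INTER_CUBIC)
cv2.imwrite("pics/w1z.png",cv2.convertScaleAbs(z,alpha=1.8))
c=cam(arm.snapshot("wrist"))
g=cv2.cvtColor(im,cv2.COLOR_BGR2GRAY)[160:200,300:350]
m=(g>110).astype(np.uint8); k=cv2.findContours(m,0,2)[0]; k=max(k,key=cv2.contourArea); x,y,w,h=cv2.boundingRect(k); print("tab rect",x+300,y+160,w,h)
r=np.array([[np.cos(TH),-np.sin(TH)],[np.sin(TH),np.cos(TH)]])
def bx(px,zz): return ((ray(c,px,zz)[:,:2]-O)@r).round(1)
print(bx([(x+300+w/2-.5,y+160+h/2-.5)],78), bx([(x+300,y+160),(x+300+w,y+160+h)],78))
print(bx([(247,36),(403,35)],84.5))
```

```text
tab rect 308 166 33 28
[[ 1.7 10. ]] [[-13.9  23.3]
 [ 18.7  -4.8]]
[[-64.8 136.7]
 [ 68.9 137.8]]
```

View pics/w1z.png

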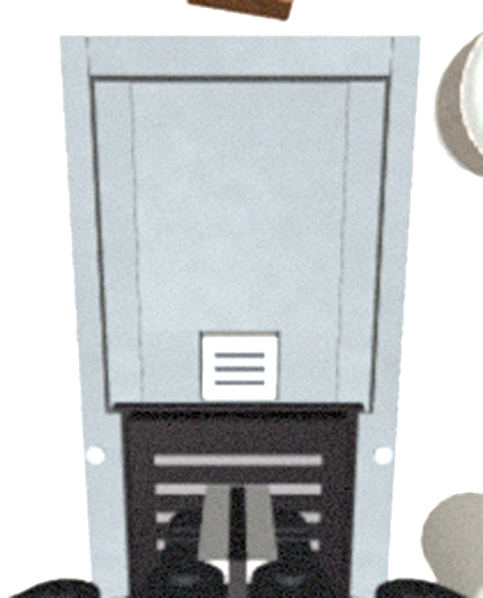

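```bash
sed -i 's/O=np.array(\[551.6,-34.0\])/O=np.array([553.9,-32.2])/' h.py
python3 - <<'E'
from h import *
from rig import arm
plan(arm,box2w(0,7.5,85))
E
```

```text
t 3.6 pos [554.2 -26.1 303.8] q [-0.13  0.17  1.8  -0.    1.17  0.23] F [-0.4 -0.2 -0.2] w 0.0
 axes y [ 0.351  0.936 -0.   ] tgt [556.5 -25.2 158. ] shift in current axes [145.8   1.7   1.9] in target axes [145.8   1.7   1.9] rotvec [ 0.13 -0.01  0.  ]
```

>>> move_arm([
  [24,1.7,1.9,0,0,0,1],
  [24,0,0,0,0,0,1],
  [24,0,0,0,0,0,1],
  [24,0,0,0,0,0,1],
  [20,0,0,0,0,0,1],
  [15,0,0,0,0,0,1],
  [10,0,0,0,0,0,1],
  [4,0,0,0,0,0,1],
  [0,0,0,0,0,0,1],
])

```text
t: 4.72
position: [556.8, -25.2, 159.0]
tcp_rot: [0.184, 1.571, -0.177]
wrist_force: [0.5, -0.3, -0.2]
width: 0.003
```

Run:
```python
from h import *
from rig import arm
s=arm.snapshot("wrist"); cv2.imwrite("pics/w2.png",cv2.convertScaleAbs(cv2.cvtColor(s["pixels"],cv2.COLOR_RGB2BGR),alpha=1.8))
s=arm.snapshot("side"); cv2.imwrite("pics/s2.png",cv2.convertScaleAbs(cv2.resize(cv2.cvtColor(s["pixels"],cv2.COLOR_RGB2BGR)[100:300,250:450],None,fx=3,fy=3),alpha=1.8))
plan(arm,box2w(0,7.5,85))
```

```text
t 4.825 pos [557.2 -25.3 159.6] q [-0.12  0.36  1.89 -0.    0.89  0.24] F [ 0.6 -0.5 -0.5] w -0.0
 axes y [0.353 0.935 0.   ] tgt [556.5 -25.2 158. ] shift in current axes [ 1.6 -0.1 -0.6] in target axes [ 1.6 -0.1 -0.6] rotvec [-0.01  0.08 -0.02]
```

View pics/w2.png

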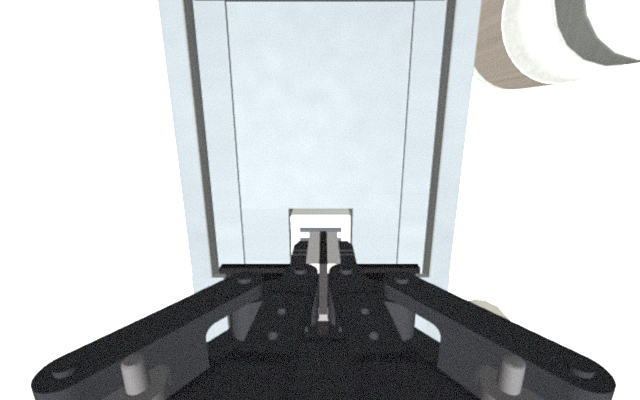

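View pics/s2.png

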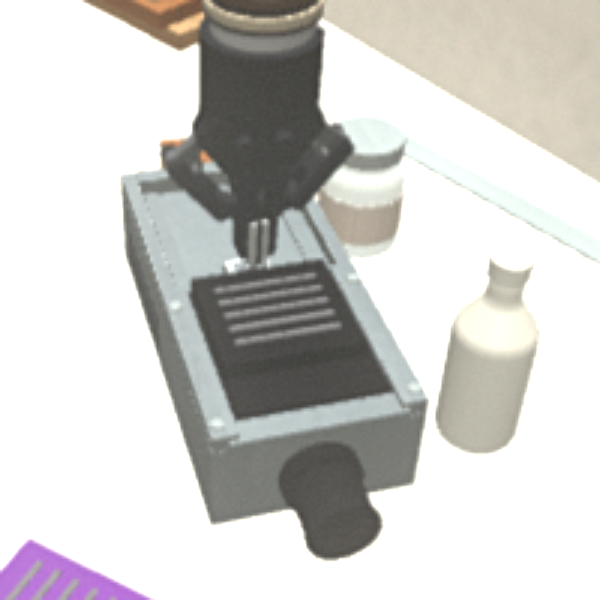

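The fingers are centred over the tab (columns 305–340, tab 290–352) and clear of the crown. Now I press in small steps.

>>> move_arm([
  [4,0,0,0,0,0,1],
  [3,0,0,0,0,0,1],
  [2,0,0,0,0,0,1],
  [1,0,0,0,0,0,1],
  [1,0,0,0,0,0,1],
  [1,0,0,0,0,0,1],
])

```text
t: 5.58
position: [556.5, -25.2, 147.1]
tcp_rot: [-2.666, 1.571, -3.027]
wrist_force: [-1.8, 0.5, 5.3]
width: 0.001
```

>>> move_arm([
  [1,0,0,0,0,0,1],
  [1,0,0,0,0,0,1],
  [1,0,0,0,0,0,1],
])

```text
t: 5.95
position: [556.5, -25.2, 143.8]
tcp_rot: [-2.887, 1.571, 3.034]
wrist_force: [-1.5, 0.4, 4.7]
width: -0.002
```

>>> move_arm([
  [0.7,0,0,0,0,0,1],
  [0.7,0,0,0,0,0,1],
])

```text
t: 6.2
position: [556.6, -25.2, 142.6]
tcp_rot: [-2.873, 1.57, 3.049]
wrist_force: [-4.6, 0.2, 9.0]
width: -0.001
```

>>> move_arm([
  [0.5,0,0,0,0,0,1],
  [0.5,0,0,0,0,0,1],
  [0,0,0,0,0,0,1],
])

```text
t: 6.58
position: [556.6, -25.2, 142.6]
tcp_rot: [-2.805, 1.57, 3.117]
wrist_force: [-5.5, -0.3, 12.2]
width: 0.002
```

The tab has bottomed out: the tip is at z ≈ 69.6 and the force is rising above the 5 N. I retract and move to behind the crown.

>>> move_arm([
  [-4,0,0,0,0,0,1],
  [-16,0,0,0,0,0,1],
  [-20,0,0,0,0,0,1],
  [-20,0,0,0,0,0,1],
  [-10,-10,0,0,0,0,1],
  [0,-20,0,0,0,0,1],
  [0,-20,0,0,0,0,1],
  [0,-20,0,0,0,0,1],
  [0,-20,0,0,0,0,1],
  [0,-20,0,0,0,0,1],
  [0,-12,0,0,0,0,1],
  [0,0,0,0,0,0,1],
])

```text
t: 8.07
position: [513.2, -140.2, 211.5]
tcp_rot: [1.54, 1.571, 1.177]
wrist_force: [-0.1, -0.2, -1.0]
width: 0.002
```

Run:
```python
from h import *
from rig import arm
s=arm.snapshot("wrist"); cv2.imwrite("pics/w3.png",cv2.convertScaleAbs(cv2.cvtColor(s["pixels"],cv2.COLOR_RGB2BGR),alpha=1.8))
s=arm.snapshot("side"); cv2.imwrite("pics/s3.png",cv2.convertScaleAbs(cv2.resize(cv2.cvtColor(s["pixels"],cv2.COLOR_RGB2BGR)[100:300,250:450],None,fx=3,fy=3),alpha=1.8))
plan(arm,box2w(0,-114,82))
```

```text
t 8.175 pos [ 513.6 -139.2  211.5] q [-0.35  0.24  1.93  0.    0.97  0.01] F [0.3 1.1 0.3] w 0.0
 axes y [0.354 0.935 0.   ] tgt [ 513.6 -138.9  155. ] shift in current axes [56.5  0.4 -0.1] in target axes [56.5  0.4 -0.1] rotvec [-0.04  0.01 -0.02]
```

View pics/w3.png

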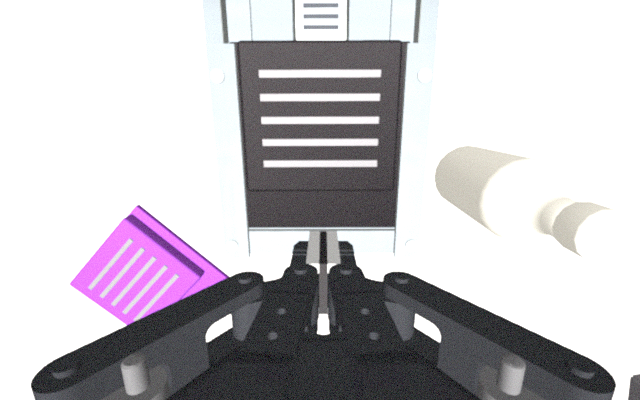

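View pics/s3.png

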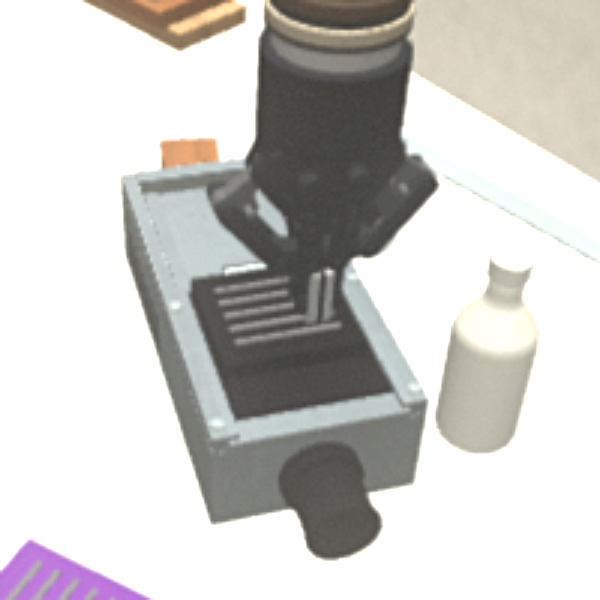

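The wrist view shows the crown's rear edge at row 190 and the flange's rear edge at row 228. The fingers are centred at column 323, and the tab is now flush at (320,20). I'll check the box-y of those edges.

Run:
```python
from h import *
from rig import arm
c=cam(arm.snapshot("wrist"))
r=np.array([[np.cos(TH),-np.sin(TH)],[np.sin(TH),np.cos(TH)]])
bx=lambda px,z:((ray(c,px,z)[:,:2]-O)@r).round(1)
print(bx([(245,190),(395,190)],92.5),bx([(247,228),(396,228)],78.5),bx([(242,41),(402,41)],92.5))
```

```text
[[-48.3 -96.8]
 [ 47.  -96.9]] [[ -52.4 -127.9]
 [  52.7 -128. ]] [[-44.3 -10.5]
 [ 45.7 -10.6]]
```

>>> move_arm([
  [16,0.5,0,0,0,0,1],
  [16,0,0,0,0,0,1],
  [12,0,0,0,0,0,1],
  [7,0,0,0,0,0,1],
  [4,0,0,0,0,0,1],
  [1.5,0,0,0,0,0,1],
  [0,0,0,0,0,0,1],
])

```text
t: 9.1
position: [513.9, -139.0, 155.3]
tcp_rot: [-0.017, 1.57, -0.378]
wrist_force: [0.2, -1.3, 0.6]
width: 0.0
```

Run:
```python
from h import *
from rig import arm
s=arm.snapshot("side"); cv2.imwrite("pics/s4.png",cv2.convertScaleAbs(cv2.resize(cv2.cvtColor(s["pixels"],cv2.COLOR_RGB2BGR)[150:300,270:430],None,fx=3.7,fy=3.7),alpha=2.5))
plan(arm,box2w(0,-114,82))
```

```text
t 9.15 pos [ 514.  -139.   155.4] q [-0.35  0.33  1.95  0.    0.86  0.02] F [0.2 0.5 0.8] w 0.0
 axes y [0.354 0.935 0.   ] tgt [ 513.6 -138.9  155. ] shift in current axes [ 0.4  0.  -0.4] in target axes [ 0.4  0.  -0.4] rotvec [-0.03  0.05 -0.  ]
```

View pics/s4.png

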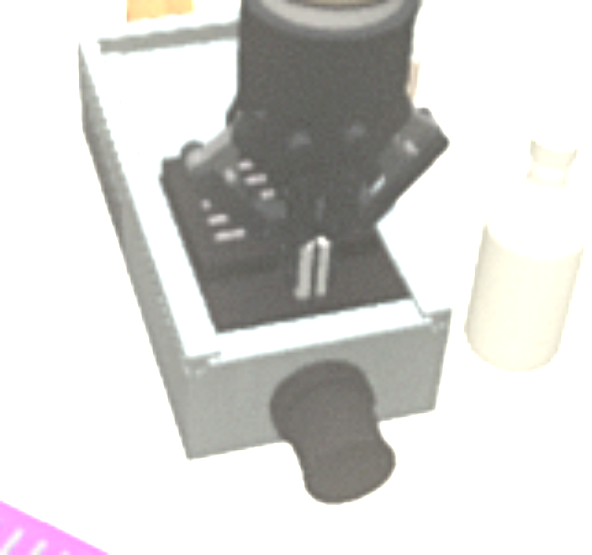

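The tip sits over the bare flange with no contact force. I begin the push.

>>> move_arm([
  [0,1,0,0,0,0,1],
  [0,1.5,0,0,0,0,1],
  [0,1.5,0,0,0,0,1],
  [0,2,0,0,0,0,1],
  [0,2,0,0,0,0,1],
  [0,2,0,0,0,0,1],
])

```text
t: 9.9
position: [517.2, -129.6, 155.0]
tcp_rot: [-1.272, 1.57, -1.633]
wrist_force: [-0.5, -1.0, 0.1]
width: 0.002
```

>>> move_arm([
  [0,3,0,0,0,0,1],
  [0,3,0,0,0,0,1],
  [0,3,0,0,0,0,1],
  [0,3,0,0,0,0,1],
])

```text
t: 10.4
position: [521.5, -118.1, 155.0]
tcp_rot: [-1.132, 1.571, -1.493]
wrist_force: [-0.2, -1.2, 0.6]
width: -0.003
```

Run:
```python
from h import *
from rig import arm
for n in("wrist","side"):
  s=arm.snapshot(n); im=cv2.cvtColor(s["pixels"],cv2.COLOR_RGB2BGR)
  if n=="side": im=cv2.resize(im[150:300,270:430],None,fx=3.7,fy=3.7)
  cv2.imwrite(f"pics/{n}5.png",cv2.convertScaleAbs(im,alpha=2.2))
plan(arm,box2w(0,11,82))
```

```text
t 10.5 pos [ 521.6 -117.8  154.9] q [-0.3   0.33  1.95  0.    0.86  0.06] F [-0.1 -0.4  0.3] w 0.0
 axes y [0.353 0.935 0.   ] tgt [557.8 -21.9 155. ] shift in current axes [ -0.  102.5  -0. ] in target axes [-1.000e-01  1.025e+02 -0.000e+00] rotvec [-0.01  0.   -0.03]
```

View pics/wrist5.png

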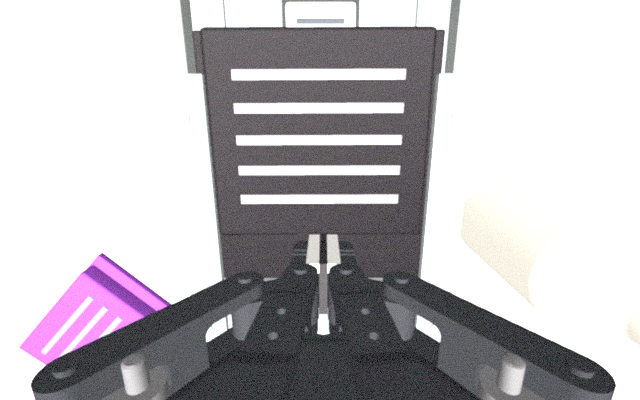

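View pics/side5.png

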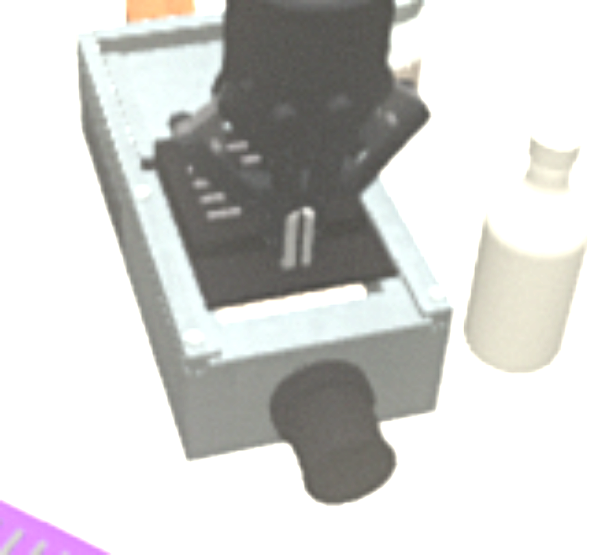

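The cover is moving over the tab, about 1 N is felt, and white pleats show at side (290,300). I continue.

>>> move_arm([
  [0,4,0,0,0,0,1],
  [0,5,0,0,0,0,1],
  [0,5,0,0,0,0,1],
  [0,5,0,0,0,0,1],
  [0,5,0,0,0,0,1],
  [0,5,0,0,0,0,1],
  [0,5,0,0,0,0,1],
  [0,5,0,0,0,0,1],
  [0,5,0,0,0,0,1],
  [0,5,0,0,0,0,1],
])

```text
t: 11.75
position: [538.8, -72.1, 154.9]
tcp_rot: [-3.14, 1.571, 2.782]
wrist_force: [-1.3, -0.7, 0.7]
width: 0.001
```

>>> move_arm([
  [0,5,0,0,0,0,1],
  [0,5,0,0,0,0,1],
  [0,5,0,0,0,0,1],
  [0,5,0,0,0,0,1],
  [0,5,0,0,0,0,1],
  [0,5,0,0,0,0,1],
  [0,5,0,0,0,0,1],
  [0,4,0,0,0,0,1],
  [0,3,0,0,0,0,1],
  [0,2,0,0,0,0,1],
  [0,0,0,0,0,0,1],
])

```text
t: 13.12
position: [554.4, -31.0, 155.0]
tcp_rot: [1.518, 1.57, 1.157]
wrist_force: [0.1, 0.6, -1.3]
width: -0.002
```

Run:
```python
from h import *
from rig import arm
for n in("wrist","side"):
  s=arm.snapshot(n); im=cv2.cvtColor(s["pixels"],cv2.COLOR_RGB2BGR)
  if n=="side": im=cv2.resize(im[130:300,270:430],None,fx=3.5,fy=3.5)
  cv2.imwrite(f"pics/{n}6.png",cv2.convertScaleAbs(im,alpha=2.2))
plan(arm,box2w(0,11,82))
```

```text
t 13.225 pos [554.4 -31.1 155. ] q [-0.13  0.37  1.9   0.    0.88  0.23] F [ 0.3  0.2 -0. ] w -0.0
 axes y [0.354 0.935 0.   ] tgt [557.8 -21.9 155. ] shift in current axes [-0.   9.8 -0.1] in target axes [-0.   9.8 -0.1] rotvec [-0.03  0.   -0.02]
```

View pics/wrist6.png

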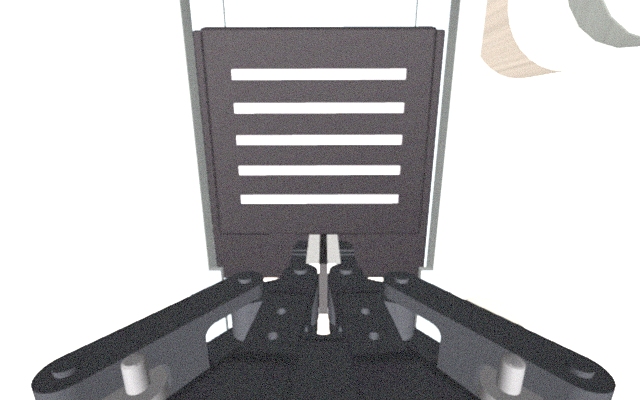

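View pics/side6.png

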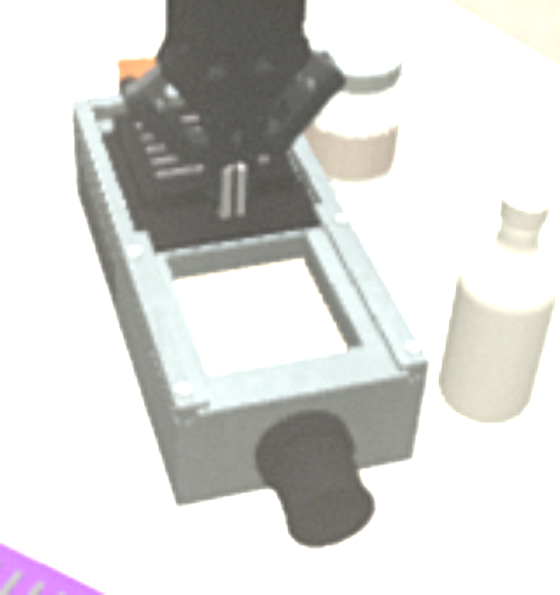

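Run:
```python
from h import *
from rig import arm
c=cam(arm.snapshot("wrist"))
r=np.array([[np.cos(TH),-np.sin(TH)],[np.sin(TH),np.cos(TH)]])
bx=lambda px,z:((ray(c,px,z)[:,:2]-O)@r).round(1)
print("crown rear",bx([(323,233)],92.5),"crown front",bx([(323,28)],92.5),"flange rear",bx([(390,276)],78.5),"lip end (-12)",bx([(426,269)],84.5))
```

```text
crown rear [[ 1.2 12.1]] crown front [[ 1.3 97.7]] flange rear [[ 36.8 -18. ]] lip end (-12) [[ 53.4 -10.7]]
```

The cover is at y ≈ 40–42. I push 11 mm more to land mid-window, short of the stop, then back off and rise.

>>> move_arm([
  [0,2,0,0,0,0,1],
  [0,3,0,0,0,0,1],
  [0,3,0,0,0,0,1],
  [0,2,0,0,0,0,1],
  [0,1,0,0,0,0,1],
  [0,0,0,0,0,0,1],
  [0,0,0,0,0,0,1],
])

```text
t: 14.15
position: [558.3, -20.8, 155.0]
tcp_rot: [1.384, 1.57, 1.022]
wrist_force: [-0.8, 0.0, -0.1]
width: -0.0
```

>>> move_arm([
  [0,-3,0,0,0,0,1],
  [0,-4,0,0,0,0,1],
  [-5,0,0,0,0,0,1],
  [-15,0,0,0,0,0,1],
  [-25,0,0,0,0,0,1],
  [-30,0,0,0,0,0,1],
  [-30,-20,0,0,0,0,1],
  [-30,-40,0,0,0,0,1],
  [-15,-50,0,0,0,0,1],
  [0,-50,0,0,0,0,1],
  [0,-30,0,0,0,0,1],
  [0,0,0,0,0,0,1],
  [0,0,0,0,0,0,1],
])

```text
t: 15.78
position: [488.8, -204.9, 305.7]
tcp_rot: [0.564, 1.57, 0.203]
wrist_force: [-0.6, 0.4, -0.6]
width: -0.003
```

Run:
```python
from h import *
from rig import arm
for n in("wrist","side","top"):
  s=arm.snapshot(n); im=cv2.cvtColor(s["pixels"],cv2.COLOR_RGB2BGR)
  if n=="side": im=cv2.resize(im[130:300,270:430],None,fx=3.5,fy=3.5)
  if n=="top": im=cv2.resize(im[80:240,200:405],None,fx=3.7,fy=3.7)
  cv2.imwrite(f"pics/{n}7.png",cv2.convertScaleAbs(im,alpha=1.9))
plan(arm,box2w(0,11,82))
```

```text
t 15.925 pos [ 489.  -204.2  305.1] q [-0.48  0.12  1.86  0.    1.16 -0.12] F [ 0.1 -0.2  0.9] w 0.0
 axes y [0.352 0.936 0.   ] tgt [557.8 -21.9 155. ] shift in current axes [150.2 194.8   0.2] in target axes [150.1 194.9  -0. ] rotvec [ 0.07  0.01 -0.02]
```

View pics/wrist7.png

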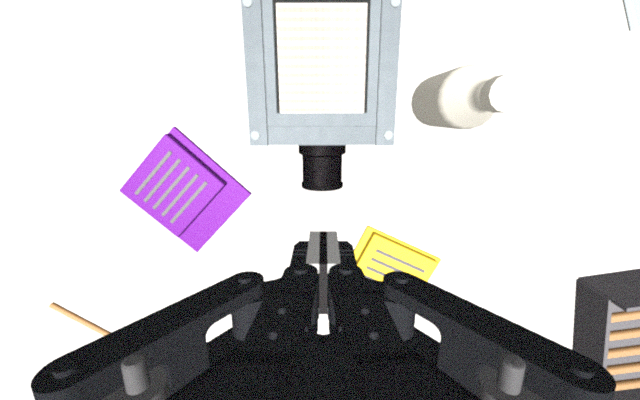

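View pics/side7.png

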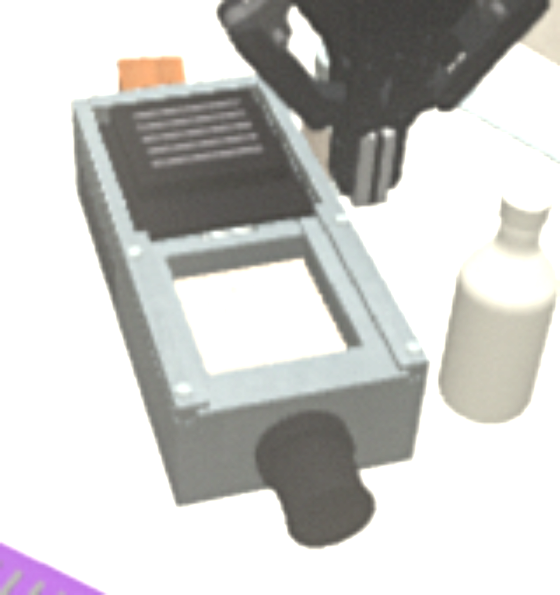

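View pics/top7.png

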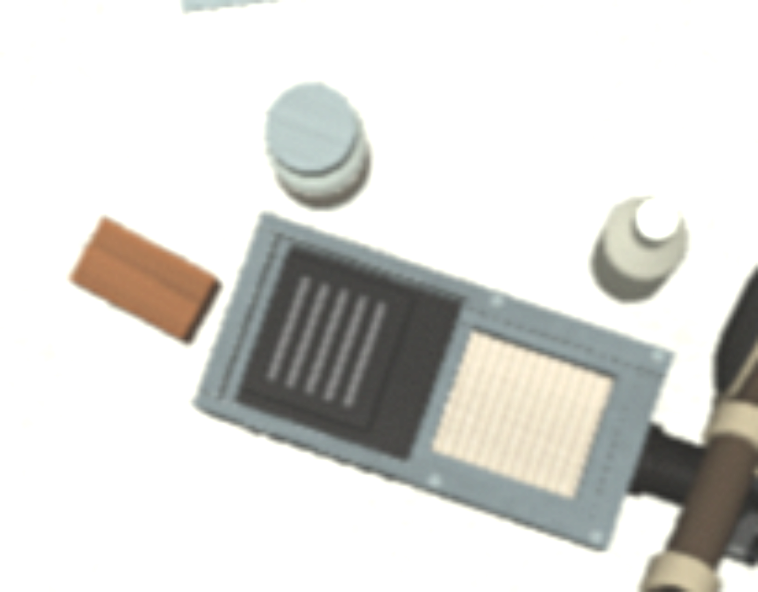

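The top view shows the bay fully open and the cover flat between the walls. Its rear corners are at zoomed (465,297) and (410,460). A rail gap remains before the stop. I'll do one last measurement and hand in.

Run:
```python
from h import *
from rig import arm
c=cam(arm.snapshot("top"))
r=np.array([[np.cos(TH),-np.sin(TH)],[np.sin(TH),np.cos(TH)]])
bx=lambda px,z:((ray(c,np.array(px)/3.7+[200,80],z)[:,:2]-O)@r).round(1)
print("rear edge",bx([(465,297),(410,460)],78.5),"front",bx([(290,243),(238,402)],78.5))
if all(abs(v+8)<6 for v in bx([(465,297),(410,460)],78.5)[:,1]): arm.job_done(); print("handed in")
```

```text
rear edge [[ 57.4  -8.9]
 [-55.3 -10.2]] front [[ 53.5 111.4]
 [-56.4 108.3]]
the job is handed in; nothing more can be done
handed in
```

I pressed the snap tab fully in with the shut fingertips, pushed the black cover along its rails off its seat, then backed off and raised the arm clear. I handed the job in at about 16 s; the interface gives no verdict.

- **Tab:** it moved at about 5 N, then stopped with the fingertip at z ≈ 69.6 mm and about 12 N. The wrist picture showed it flush with the deck.
- **Cover:** in the last top view its rear edge is at box y ≈ -9.5 mm and its front edge at about 110 mm. That puts its centre at y ≈ 50 mm, against the allowed 38 to 66 mm. It has slid about 120 mm, and the filter bay is fully open in the top and side views.
- **Flatness:** it looks flat between the walls. I judged this by eye and measured neither its height nor its tilt.
- **Bystanders:** the jar, glue bottle and offcut look unmoved by eye. I took no measurement of them.
- **Forces:** pushing took only about 1 N, and the largest wrist force reported was about 13 N, during the tab press.

My first top and side fits of the box differed by about 4 mm. I corrected this from the wrist view before pressing, and the corrected position agrees with the top view to about 1 mm.

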